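# Put the washed board in the steriliser stand and lower its hood

### The arm

A 6-joint arm with a two-finger parallel gripper is mounted at the origin on the work surface. World frame = base frame: x ahead of the robot, y to its left, z up, the work surface at z = 0. Lengths are in m, angles in rad, forces in N, time in s.
With the tool pointing down it reaches from about 0.25 to 0.725 m from the base axis. Payload 4 kg.
Tool frame: the origin (TCP) lies between the finger pads; the fingertips stand 22 mm ahead of it and the grasp point (between the pads) lies 3 mm ahead of it; z points along the fingers, y is the line along which they close (so a half turn about z gives the same grasp; the last joint's range is limited). The gripper opens to 85 mm and grips with 20 to 120 N. Pads are 22 mm wide; open, the fingers measure 114 mm over their backs; the gripper's body (76 mm by 85 mm) begins 54 mm behind the grasp point. The pads swing forward as they close: fully open they stand 13 mm farther back than shut.
Start: joints at [1.227, 0.241, 0.005, 1.335, 0, 1.571], TCP at [0.169, 0.471, 0.253] pointing down, gripper open.
Joint ranges: [-2.72, 2.72], [-1.05, 1.87], [-1.09, 1.28], [-1.99, 2.15], [-1.42, 1.44], [-3.14, 3.14]. Speed limits (rad/s): [2.79, 2.79, 3.14, 3.14, 3.14, 3.14].

### API

Orientations are given as a unit quaternion [w, x, y, z].
In Python, from cell import env, fingers, solver, eyes gives the robot as it stands. Calls block until the motion is done:
- env.move_ptp(position, orientation): joint-space move of the TCP to a pose.
- env.movel(position, rot=None, v=0.15): straight line of the TCP; rot=None keeps the orientation; v is the mean speed in m/s.
- env.move_joints(angles): joint-space move.
- fingers.open_gripper() and fingers.close(grasp_force=None): open the fingers fully, or close them until they stop; grasp_force is the grip in N (None keeps the last).
- env.dwell(seconds).
- solver.ik(position, orientation): joint angles nearest the present ones, or None.
- env.sense(): the state.
- eyes.grab_frame(name): name is "side" or "top"; returns a dict with "image" (400x640x3 uint8, red, green, blue), "mtx" (3x3 intrinsics, pixels), "k1" (the pictures are not rectified: a ray, as slopes to the right and down, at radius r is drawn at 1 + k1 r^2 times it, then the intrinsics apply), "rvec" (rotation vector, rad) and "tvec" (3), from world to camera coordinates, as OpenCV has them. Camera axes: x right, y down, z forward; pixel columns grow to the right and rows downward; lengths in m; the calibration is good to about 2 mm. A picture is of the moment at which its call begins. There is no depth.
A pose or a line that the arm cannot do raises env.MotionError and nothing moves.
- env.hand_in(): hands the job in; it is judged then, once.
Trained networks look in a picture, given as the dict that the camera call returned (one of the last four; its "shot" number tells which), for a name from the list of things; names that differ only in an ending like _2 or _b are one class to them, and where a whole thing is asked for, a point or a joint stands for the part that bears it (a point fixed in the world has none). Each returns a list of dicts, best first, with "confidence" (0 to 1); they miss things now and then, are a little off and sometimes report something else, mostly with a low value. They report only what shows in the picture. A call takes as long as a camera call. They do not tell look-alikes from the thing itself.
- eyes.search_frame(target, picture): "xyz" ([x, y, z] in m, in world coordinates, good to about 4 mm: the middle of the surface that is visible of it).
- eyes.silhouettes(target, picture): "mask" (400x640 bool, what is visible of it).
- eyes.spot_point(target, picture): "xyz" ([x, y, z] in m, in world coordinates, good to about 4 mm: a listed point, or the origin of a listed thing).
The state is a dict: "t": time; "joint_positions": joint angles; "qvel": joint speeds; "joint_efforts": joint torques, N m; "tcp_pos": TCP position; "eef_rot": TCP orientation; "force": force on the tool from outside, world axes, zero at the start; "ft_torque": the same for the moment, N m; "gripper_width": finger opening in m; "grasp_force": force on a finger pad.
Only numpy, scipy, OpenCV 4.12 (cv2) and the standard library are available. Lean on these libraries where they do the work, as an engineer would, in place of code of your own. Each camera call takes 0.05 s, during which the arm holds its last target. There are 200 camera calls.

### The job

Take the round chopping board out of the drainer and slide it down into the empty narrow slot of the board stand until it rests on the bottom; lower it in, do not drop it. Then lower the stand's hinged lamp hood gently until it is fully shut. Do not knock the teacup or the spice tin, and leave the wooden board where it stands in its own slot.

Things in the scene. Friction and masses are not known exactly. Their poses are not given: they have to be found in the camera images.
- board: round white plastic chopping board, flat disc 150 mm across, 10 mm thick, about 0.17 kg, standing upright on its rim in the drainer. Origin at the disc's centre; its y axis is the disc's axis (normal to the faces); x and z lie in the disc and may point any way round. The top edge is 75 mm above the origin; pinch it there from above, across the thickness, fingertips 25 to 30 mm below the edge.
- drainer: grey plastic drainer tray 190 (x) x 120 x 8 mm, fixed. Along its x axis in the middle run two upright steel wire loops, 120 mm long, tops 53 mm above the counter, with a 17 mm gap between them where the board stands on the tray (its centre 83 mm above the counter), kept from rolling by two 14 mm high blocks. Origin at the centre of the underside.
- stand: white plastic board stand, fixed; base 200 (x) x 140 (y) x 10 mm; origin at the centre of the underside, z up. Back wall on the +y edge, 8 mm thick, 166 mm high, carries the hood; two cheeks (170 mm high) at the two x ends beside it, y from 41 to 63 mm. Otherwise open at front (-y), ends and top. Two slots along x between steel fins: narrow one at y = -27 mm, wide one at y = +26 mm.
- slot (a point): middle of the floor of the empty narrow slot, 10 mm above the counter; axes as stand (x along the slot, y across). Slot 13 mm wide, 160 mm long; its fins end 61 mm above the counter, the top 15 mm flared out to 26 mm wide. The seated board's centre is 75 mm above this point. Two blocks on the floor, 14 mm high, 96 mm apart along x, centre the disc with about 3 mm of play.
- hood (a joint): hinge angle of the hood in rad: 0 fully shut (level, resting on the two cheeks), 1.57 upright, stop at 1.75 (leaning back beyond the back wall). It starts wide open, 1.35 to 1.7. The hinge is stiff: the hood stays where it is left; a push of about 1 to 6 N near its free edge moves it.
- hood_hinge (a point): middle of the hood's hinge axis, fixed in the stand at y = +66 mm, z = 174 mm; axes as stand, the hinge axis along x. The hood is a flat white plate, 200 mm along the hinge, 130 mm from hinge to free edge, 14 mm thick, 0.25 kg. Its outer face lies 10 mm outside the axis (184 mm above the counter when shut), its inner face 4 mm inside.
- hood_edge (a point): middle of the hood's free edge, on its outer (upper) face; a lip 50 mm wide, 5 mm thick, stands 13 mm out from the edge here. Open, the hood is on the stand's +y side, outer face towards +y, this edge about 305 mm above the counter; shutting it moves this point to -y and down, to y = -64, z = 184 mm in the stand. Closed fingertips set behind it on the +y side can push it over and down.
- wood_board: rectangular wooden board 150 x 18 mm, 100 mm tall, 0.2 kg, standing loose in the stand's wide slot (23 mm wide, fins 46 mm high), its top 110 mm above the counter; origin at the centre of its underside. Leave alone.
- spice_tin: steel spice tin, 56 mm in diameter, 75 mm tall, origin at the centre of its underside. Leave alone.
- teacup: white porcelain teacup, 72 mm across the rim, 55 mm tall, origin at the centre of its underside. Leave alone.
Things that resemble listed ones, but are neither listed nor needed, are in the scene too. Several things have the shape of the stand; the one meant has the colours described above. There is more than one size of the board; the job needs the larger.

How it is judged:
By the outcome, as a careful person would: the job done as asked, in the order asked, and still so for the second after the job is handed in, with the robot touching nothing.
It also fails if it takes over 69 s, if anything falls off the work surface, if the arm or the gripper's body presses on something with over 40 N, if the wrist force passes 120 N, or if a joint passes its speed limit or range.

## Working session

There is one attempt and no reset: what is moved stays moved. The work goes in short steps, each a Python script; the robot and the scene stay as the last script left them, time stands still between calls to the robot, and variables do not carry over. Pictures are saved under pics/ and viewed, at most 10 in all, crops included, and the job is handed in when it is done.

```bash
ls; mkdir -p pics; python3 - <<'E'
from cell import env,fingers,solver,eyes
import cv2,numpy as np
for n in ("side","top"):
    p=eyes.grab_frame(n); cv2.imwrite(f"pics/{n}0.png",p["image"][:,:,::-1])
    print(n,p["mtx"].tolist(),p["k1"],p["rvec"],p["tvec"])
    for t in ("board","drainer","stand","slot","hood_hinge","hood_edge","wood_board","spice_tin","teacup"):
        print(t,[(np.round(d["xyz"],3).tolist(),round(d["confidence"],2)) for d in eyes.spot_point(t,p)])
print(env.sense())
E
```

```text
pics
side [[369.7564691034266, 0.0, 322.39548149173294], [0.0, 369.7564691034266, 201.24708460960565], [0.0, 0.0, 1.0]] 0.010284791075688964 [ 2.75525345 -0.64728766  0.09327542] [-0.46331705  0.30221476  1.03187924]
board [([0.592, -0.385, 0.059], 0.98), ([0.553, -0.195, 0.08], 0.61)]
drainer [([0.556, -0.198, 0.001], 0.69)]
stand [([0.433, 0.437, -0.001], 0.85), ([0.504, 0.179, 0.001], 0.61)]
slot [([0.444, 0.409, 0.011], 0.85), ([0.493, 0.241, 0.301], 0.68), ([0.505, 0.147, 0.012], 0.65)]
hood_hinge [([0.411, 0.496, 0.174], 0.85)]
hood_edge [([0.454, 0.377, 0.188], 0.94), ([0.493, 0.241, 0.303], 0.69)]
wood_board [([0.504, 0.203, 0.011], 0.79)]
spice_tin [([0.666, -0.023, 0.002], 0.95)]
teacup [([0.451, -0.026, 0.001], 0.92)]
top [[464.03320405562033, 0.0, 316.8563484621623], [0.0, 464.03320405562033, 186.58045448298446], [0.0, 0.0, 1.0]] -0.13622996295117293 [ 2.1480548  -2.20528454  0.09353235] [0.04433196 0.56358423 1.29351671]
board [([0.555, -0.196, 0.083], 0.61), ([0.593, -0.387, 0.06], 0.59), ([0.553, -0.195, 0.001], 0.51)]
drainer [([0.553, -0.197, 0.002], 0.72)]
stand [([
[... 429 characters left out ...]
]
{'t': 1.0, 'joint_positions': array([1.22699921e+00, 2.40573912e-01, 4.98934387e-03, 1.33521792e+00,
       1.33910640e-05, 1.57078767e+00]), 'qvel': array([ 0.00108113,  0.00143281, -0.00131011, -0.00117622, -0.00153992,
       -0.00155025]), 'joint_efforts': array([ 2.65714107e-04, -3.72212040e+01,  2.52699226e+01,  1.06580526e-03,
        1.01023816e-04,  2.11020044e-06]), 'tcp_pos': array([0.16852442, 0.47073019, 0.25331543]), 'eef_rot': array([-7.12413486e-06,  1.71048970e-01,  9.85262528e-01, -1.89176495e-06]), 'force': array([ 0.04532284,  0.90392548, -0.16572183]), 'ft_torque': array([-0.05911154, -0.02243456,  0.02696945]), 'grasp_force': 0.0, 'gripper_width': 0.08523749572680235}
```

View pics/side0.png

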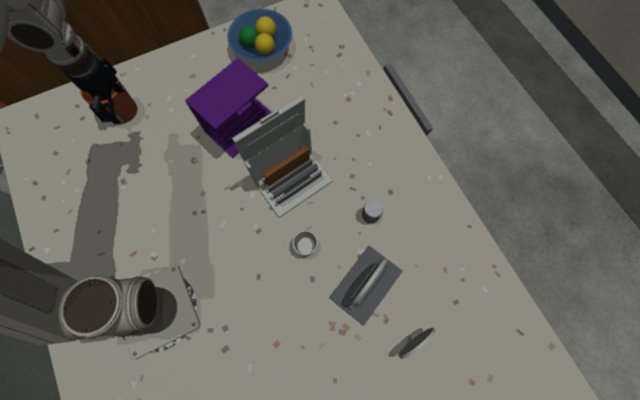

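View pics/top0.png

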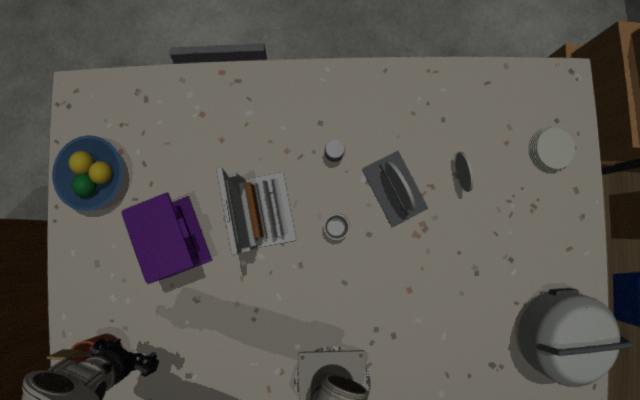

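Side view: what could be taken for the board is the disc in the drainer at (368,280) or the smaller free disc at (416,342). For the stand it is the white one at (287,165) or the purple one at (232,100). I choose the drainer disc and the white stand. In the top view these are at (397,188) and (257,212). Next I refine the poses and check them in a close crop with the model overlaid.

```bash
cat > h.py <<'E'
from cell import env,fingers,solver,eyes
import cv2,numpy as np
def proj(p,X):
    k=np.array([p["k1"],0,0,0,0.])
    return cv2.projectPoints(np.atleast_2d(np.float64(X)),np.float64(p["rvec"]),np.float64(p["tvec"]),p["mtx"],k)[0][:,0]
def toplane(p,uv,z):
    k=np.array([p["k1"],0,0,0,0.])
    n=cv2.undistortPoints(np.float64(uv).reshape(-1,1,2),p["mtx"],k)[:,0]
    R=cv2.Rodrigues(np.float64(p["rvec"]))[0]; c=-R.T@np.float64(p["tvec"])
    d=np.c_[n,np.ones(len(n))]@R
    return c+d*((z-c[2])/d[:,2])[:,None]
def place(x,y,yaw,P):
    c,s=np.cos(yaw),np.sin(yaw); P=np.atleast_2d(np.float64(P))
    return np.c_[x+c*P[:,0]-s*P[:,1],y+s*P[:,0]+c*P[:,1],P[:,2]]
def crop(p,segs,c,sc=3,w=400,h=300):
    im=cv2.resize(p["image"][:,:,::-1].copy(),None,fx=sc,fy=sc,interpolation=cv2.INTER_CUBIC)
    im=np.uint8(np.clip(im*1.4,0,255))
    for A,col in segs:
        q=proj(p,A)*sc+sc/2-.5
        cv2.polylines(im,[np.int32(np.round(q*8))],False,col,1,cv2.LINE_AA,3)
    x,y=int(c[0]*sc-w/2),int(c[1]*sc-h/2)
    return im[y:y+h,x:x+w]
E
cat > m.py <<'E'
from h import *
acc={}; P={}
for n in ("side","top"):
    for i in range(3):
        p=eyes.grab_frame(n); P[n]=p
        for t,near in (("board",(.553,-.196)),("drainer",(.553,-.197)),("stand",(.503,.177)),("slot",(.506,.149)),("hood_hinge",(.495,.242)),("hood_edge",(.493,.241)),("spice_tin",(.665,-.024)),("teacup",(.451,-.026))):
            for d in eyes.spot_point(t,p):
                if np.hypot(*(np.array(d["xyz"][:2])-near))<.05: acc.setdefault((t,n),[]).append(d["xyz"]);break
for k,v in acc.items(): print(k,len(v),np.median(v,0).round(4),np.std(v,0).round(4))
np.save("P.npy",P,allow_pickle=True)
for n in P:
    for t,z in (("drainer",.008),("board",.083),("wood_board",.11)):
        for d in eyes.silhouettes(t,P[n]):
            v,u=np.nonzero(d["mask"]); w=toplane(P[n],np.c_[u,v],z)[:,:2]
            r=cv2.minAreaRect(np.float32(w*1000)); print(n,t,round(d["confidence"],2),len(u),np.round(r[0],1),np.round(r[1],1),round(r[2],1))
E
python3 m.py
```

```text
('board', 'side') 3 [ 0.5515 -0.1968  0.084 ] [0.0006 0.0017 0.0015]
('drainer', 'side') 3 [ 0.5552 -0.201  -0.0018] [0.0012 0.0009 0.0015]
('stand', 'side') 3 [0.5046 0.1811 0.0006] [0.0016 0.0004 0.0002]
('slot', 'side') 3 [0.5075 0.1464 0.0123] [0.0012 0.0004 0.0008]
('hood_hinge', 'side') 3 [0.4879 0.2396 0.175 ] [0.0027 0.0008 0.0014]
('hood_edge', 'side') 3 [0.4927 0.2422 0.3009] [0.0011 0.0014 0.0007]
('spice_tin', 'side') 3 [ 0.6661 -0.023   0.0033] [0.0007 0.0012 0.0007]
('teacup', 'side') 3 [ 4.507e-01 -2.700e-02  2.000e-04] [0.0013 0.0001 0.0005]
('board', 'top') 3 [ 0.5547 -0.199   0.0847] [0.0003 0.0004 0.0398]
('drainer', 'top') 3 [ 0.5517 -0.1964  0.0019] [0.0016 0.0007 0.0016]
('stand', 'top') 3 [ 0.5027  0.1757 -0.003 ] [0.0006 0.0003 0.0008]
('slot', 'top') 3 [0.5045 0.1465 0.0082] [0.0003 0.0017 0.    ]
('hood_hinge', 'top') 3 [0.4961 0.2398 0.1697] [0.0004 0.0013 0.0016]
('hood_edge', 'top') 3 [0.4939 0.2391 0.3047] [0.0007 0.0004 0.0015]
('spice_tin', 'top') 3 [ 0.6651 -0.0243 -0.0008] [0.0013 0.0018 0.0004]
('teacup', 'top') 3 [ 0.4491 -0.0207  0.0032] [0.0007 0.0004 0.0007]
side drainer 0.75 2430 [ 555.3 -198.9] [187.4 118.3] 25.9
side board 0.61 448 [ 590.2 -382.9] [111.4  27.1] 10.5
side board 0.5 297 [ 558.  -198.1] [150.   15.7] 27.2
side wood_board 0.62 741 [499.1 184.6] [157.8  45. ] 10.2
top drainer 0.97 2159 [ 555.6 -195. ] [194.6 123. ] 26.5
top board 0.86 630 [ 557.6 -197.5] [147.5  37.9] 28.1
top board 0.83 507 [ 589.4 -378.5] [109.2  42.5] 8.4
top wood_board 0.57 567 [500.8 198.1] [150.6  27.5] 9.5
```

```bash
cat > ov.py <<'E'
from h import *
P=np.load("P.npy",allow_pickle=True).item()
sx,sy,sa=0.5035,0.178,np.radians(9.5); dx,dy,da=0.5553,-0.1972,np.radians(26.4)
G,R,B=(0,255,0),(0,0,255),(255,80,0)
def rect(a,b,z): return [(-a,-b,z),(a,-b,z),(a,b,z),(-a,b,z),(-a,-b,z)]
S=lambda L:place(sx,sy,sa,L); D=lambda L:place(dx,dy,da,L)
segs=[(S(rect(.1,.07,.01)),G),(S([(-.08,-.040,.061),(.08,-.040,.061)]),R),(S([(-.08,-.014,.061),(.08,-.014,.061)]),R)]
t=np.linspace(0,6.3,60)
segs+=[(D(rect(.095,.06,.008)),G)]+[(D(np.c_[.075*np.cos(t),0*t+s,.083+.075*np.sin(t)]),R) for s in (-.005,.005)]
rows=[np.hstack([crop(P["top"],segs,(257,210)),crop(P["top"],segs,(395,188),4)]),np.hstack([crop(P["side"],segs,(287,172)),crop(P["side"],segs,(366,285))])]
cv2.imwrite("pics/ov1.png",np.vstack(rows))
E
python3 ov.py
```

```text
(no output)
```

View pics/ov1.png

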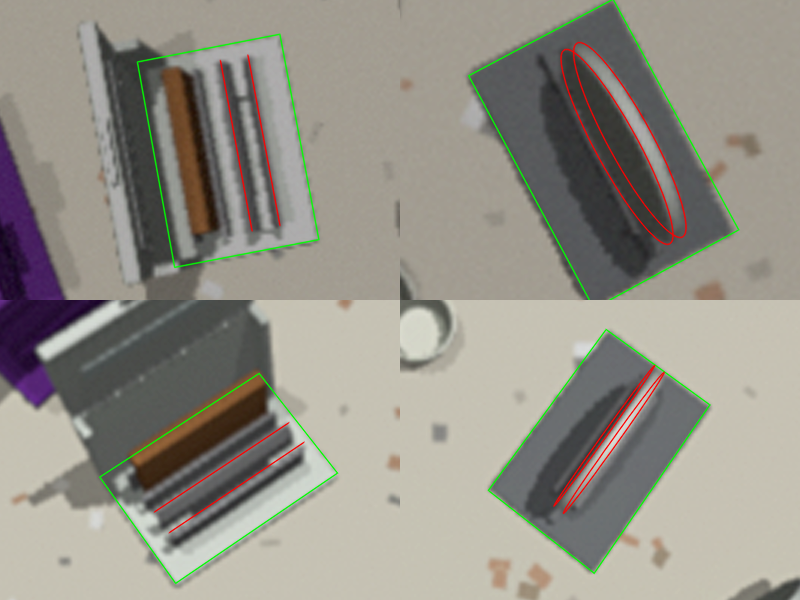

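The overlay fits both things: stand at (0.5035, 0.178) with yaw 9.5°, drainer at (0.5553, -0.1972) with yaw 26.4°. The crops show a white disc in the grey drainer and a white stand with the wooden board in its wide slot, so the choice stands. Now the grasp.

```bash
cat >> h.py <<'E'
from scipy.spatial.transform import Rotation as Ro
SX,SY,SA=0.5035,0.178,np.radians(9.5); DX,DY,DA=0.5553,-0.1972,np.radians(26.4)
def quat(a):  # tool down, tool y at world angle a
    y=np.array([np.cos(a),np.sin(a),0]); z=np.array([0,0,-1.]); x=np.cross(y,z)
    q=Ro.from_matrix(np.c_[x,y,z]).as_quat(); return [q[3],q[0],q[1],q[2]]
def st(s=""):
    e=env.sense(); print(s,round(e["t"],2),"tcp",e["tcp_pos"].round(4),"F",e["force"].round(1),"w",round(e["gripper_width"],4),"gf",round(e["grasp_force"],1)); return e
E
python3 - <<'E'
from h import *
e=st()
for s in (1,-1):
  for n,p,a in (("g",[DX,DY,.153],DA),("gh",[DX,DY,.42],DA),("p",[.508,.151,.30],SA),("pl",[.508,.151,.153],SA)):
    q=solver.ik(p,quat(a+s*np.pi/2)); print(s,n,None if q is None else np.round(q,2))
E
```

```text
4.0 tcp [0.1685 0.4707 0.2533] F [ 0.  -0.8  0.5] w 0.0856 gf 0.0
1 g [-0.34  0.47  0.08  1.17  0.   -0.8 ]
1 gh [-0.34  0.45  0.74  1.86  0.   -0.8 ]
1 p [0.29 0.29 0.19 1.47 0.   0.12]
1 pl [ 0.29  0.36 -0.09  1.11  0.    0.12]
-1 g [-0.34  0.47  0.08  1.17  0.    2.34]
-1 gh [-0.34  0.45  0.74  1.86  0.    2.34]
-1 p [ 0.29  0.29  0.19  1.47  0.   -3.02]
-1 pl [ 0.29  0.36 -0.09  1.11  0.   -3.02]
```

```bash
python3 - <<'E'
from h import *
e=env.sense()
env.movel([.1685,.4707,.42],v=.25); st("up")
q=quat(DA+np.pi/2)
env.move_ptp([DX,DY,.40],q); st("over")
env.movel([DX,DY,.20],v=.25); env.movel([DX,DY,.153],v=.08); st("down")
fingers.close(grasp_force=50); st("closed")
env.movel([DX,DY,.17],v=.05); env.dwell(.2); st("lift")
env.movel([DX,DY,.30],v=.15); st("up")
T={}
for n in ("side","top"):
    p=eyes.grab_frame(n); T[n]=p
    for d in eyes.spot_point("board",p): print(n,np.round(d["xyz"],4),round(d["confidence"],2))
np.save("P2.npy",T,allow_pickle=True)
t=np.linspace(0,6.3,60); e=env.sense(); x,y,z=e["tcp_pos"]
segs=[(place(x,y,DA,np.c_[.075*np.cos(t),0*t+s,z-.07+.075*np.sin(t)]),(0,0,255)) for s in (-.005,.005)]
cs={n:proj(T[n],[[x,y,z-.05]])[0] for n in T}
cv2.imwrite("pics/held.png",np.hstack([crop(T[n],segs,cs[n]) for n in T]))
E
```

```text
up 4.82 tcp [0.1684 0.4705 0.419 ] F [-0.1 -0.5 -0.5] w 0.085 gf 0.0
over 7.54 tcp [ 0.5555 -0.1964  0.4001] F [-0.   0.4  0.2] w 0.0859 gf 0.0
down 9.22 tcp [ 0.5557 -0.1973  0.1535] F [0.4 0.3 0.6] w 0.0852 gf 0.0
closed 9.9 tcp [ 0.5554 -0.1973  0.1532] F [-0.3  0.2  1.3] w 0.0089 gf 50.7
lift 10.59 tcp [ 0.555  -0.1971  0.1696] F [ 1.1 -0.1 -1.9] w 0.0093 gf 50.2
up 11.61 tcp [ 0.5549 -0.197   0.2989] F [ 0.9 -0.4 -1.8] w 0.009 gf 50.2
side [ 0.5955 -0.3852  0.0566] 0.83
side [ 0.5515 -0.1941  0.2258] 0.64
top [ 0.5557 -0.1955  0.2315] 0.76
```

View pics/held.png

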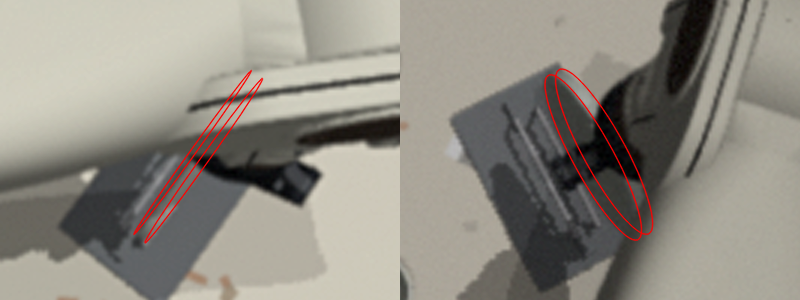

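Top crop: the board at about (600,155) hangs between the fingers, along the modelled disc; the arm hides it in the side crop. Now I carry it over the slot and lower it under force watch.

```bash
python3 - <<'E'
from h import *
s=place(SX,SY,SA,[[0,-.028,0]])[0]; print(s)
q=quat(SA+np.pi/2)
env.move_ptp([s[0],s[1],.30],q); st("over")
env.movel([s[0],s[1],.222],v=.15); env.dwell(.2); e=st("hover"); F0=e["force"]
T={}
for n in ("side","top"): T[n]=eyes.grab_frame(n)
np.save("P3.npy",T,allow_pickle=True)
z=.222
while z>.156:
    z-=.004; env.movel([s[0],s[1],z],v=.06); e=env.sense(); f=e["force"]-F0
    print(round(z,3),round(e["tcp_pos"][2],4),f.round(1),round(e["t"],2))
    if np.linalg.norm(f)>10: break
t=np.linspace(0,6.3,60); x,y,zz=s[0],s[1],.222
def rect(a,b,z): return [(-a,-b,z),(a,-b,z),(a,b,z),(-a,b,z),(-a,-b,z)]
segs=[(place(x,y,SA,np.c_[.075*np.cos(t),0*t+k,zz-.07+.075*np.sin(t)]),(0,0,255)) for k in (-.005,.005)]+[(place(SX,SY,SA,rect(.1,.07,.01)),(0,255,0))]
cv2.imwrite("pics/hover.png",np.hstack([crop(T["side"],segs,(290,165)),crop(T["top"],segs,(262,210))]))
E
```

```text
[0.50812133 0.150384   0.        ]
over 13.12 tcp [0.5084 0.1497 0.3   ] F [ 0.2  0.3 -3.2] w 0.0088 gf 50.2
hover 13.99 tcp [0.509  0.1505 0.2234] F [-0.  -0.4 -2.5] w 0.0096 gf 50.2
0.218 0.2177 [0.3 0.1 1.9] 14.34
0.214 0.2135 [-0.3 -0.3  0.5] 14.59
0.21 0.2096 [-0.6  0.   0.4] 14.84
0.206 0.2057 [-0.7  0.3 -0. ] 15.09
0.202 0.2016 [0.6 1.  0.5] 15.34
0.198 0.1976 [0.1 1.1 0.3] 15.59
0.194 0.1936 [-0.3  0.  -0.5] 15.84
0.19 0.1896 [0.5 0.3 0.5] 16.09
0.186 0.1856 [-0.1  0.2  0.1] 16.34
0.182 0.1816 [0.1 0.1 1.2] 16.59
0.178 0.1776 [0.2 0.6 0.7] 16.84
0.174 0.1736 [ 0.7 -0.2 -0.2] 17.09
0.17 0.1696 [-0.2  1.   0. ] 17.34
0.166 0.1656 [-0.5  1.2  0. ] 17.59
0.162 0.1616 [0.8 0.5 0. ] 17.84
0.158 0.1576 [-0.3  1.3  0.7] 18.09
0.154 0.1552 [-0.7 -0.2  6.6] 18.34
```

View pics/hover.png

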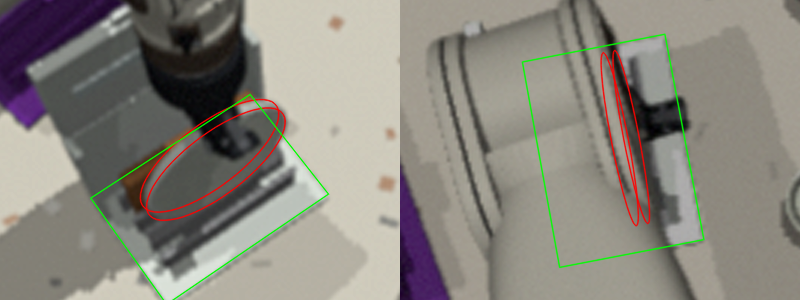

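The board met the floor at TCP z 0.155, as expected for seated, with 6.6 N of contact. In the hover picture the held disc at (212,160) lay on its modelled outline above the slot. I release it and check.

```bash
python3 - <<'E'
from h import *
fingers.open_gripper(); st("open")
p=env.sense()["tcp_pos"]
env.movel([p[0],p[1],.20],v=.08); env.movel([p[0],p[1],.36],v=.25); st()
# go aside, to look
env.move_ptp([.40,-.05,.42],quat(SA)); fingers.close(grasp_force=30); st("aside")
T={n:eyes.grab_frame(n) for n in ("side","top")}
np.save("P4.npy",T,allow_pickle=True)
for n in T:
    for k in ("board","hood_edge","hood_hinge","slot"):
        for d in eyes.spot_point(k,T[n]): print(n,k,np.round(d["xyz"],4),round(d["confidence"],2))
t=np.linspace(0,6.3,60)
segs=[(place(SX,SY,SA,np.c_[.075*np.cos(t),0*t+k,.085+.075*np.sin(t)]),(0,0,255)) for k in (-.032,-.022)]
th=1.48
y,z=lambda r,o:.066-r*np.cos(th)+o*np.sin(th),lambda r,o:.174+r*np.sin(th)+o*np.cos(th)
segs+=[(place(SX,SY,SA,[(x,y(r,.01),z(r,.01)) for x,r in((-.1,0),(-.1,.13),(.1,.13),(.1,0))]),(255,80,0))]
cv2.imwrite("pics/placed.png",np.hstack([crop(T["side"],segs,(287,160)),crop(T["top"],segs,(257,210))]))
for a in (SA,SA+np.pi):
  for P in ([0,.12,.40],[0,.12,.30],[0,-.03,.206]):
    w=place(SX,SY,SA,[P])[0]; j=solver.ik(w,quat(a)); print(w.round(3),None if j is None else np.round(j,2))
E
```

```text
open 19.07 tcp [0.5081 0.1504 0.154 ] F [ 0.2  0.1 -0.4] w 0.0854 gf 0.0
 20.58 tcp [0.5077 0.1502 0.3584] F [ 0.2  0.1 -1.7] w 0.0854 gf 0.0
aside 22.43 tcp [ 0.4  -0.05  0.42] F [-0.3 -0.8  0.5] w -0.0003 gf 0.0
side board [0.5039 0.1496 0.084 ] 0.72
side board [ 0.589  -0.3847  0.0591] 0.57
side hood_edge [0.4936 0.2422 0.2989] 0.76
side hood_hinge [0.4863 0.2405 0.1791] 0.81
side slot [0.5052 0.1458 0.0114] 0.59
top board [0.5089 0.1501 0.0853] 0.84
top board [ 0.5911 -0.387   0.0564] 0.6
top hood_edge [0.4943 0.2405 0.305 ] 0.83
top hood_edge [0.4543 0.3722 0.1839] 0.69
top hood_hinge [0.4941 0.2442 0.1725] 0.9
top hood_hinge [0.4111 0.4882 0.172 ] 0.79
top slot [0.5083 0.1491 0.007 ] 0.88
top slot [0.4443 0.4158 0.0102] 0.76
[0.484 0.296 0.4  ] [0.55 0.38 0.58 1.77 0.   1.95]
[0.484 0.296 0.3  ] [0.55 0.37 0.3  1.5  0.   1.95]
[0.508 0.148 0.206] [ 0.28  0.32 -0.01  1.24  0.    1.69]
[0.484 0.296 0.4  ] [ 0.55  0.38  0.58  1.77  0.   -1.19]
[0.484 0.296 0.3  ] [ 0.55  0.37  0.3   1.5   0.   -1.19]
[0.508 0.148 0.206] [ 0.28  0.32 -0.01  1.24  0.   -1.45]
```

View pics/placed.png

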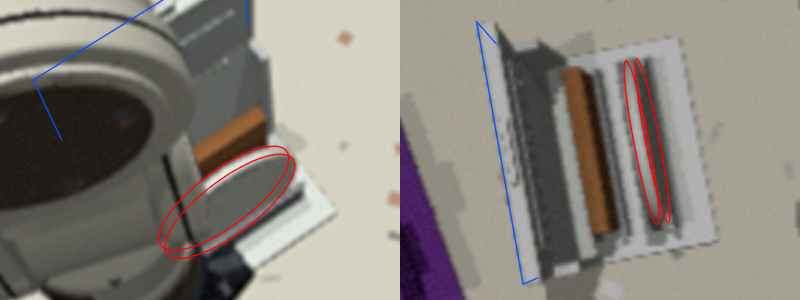

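The board is seated: both nets give its origin at about (0.507, 0.150, 0.085), and the disc lies on the red outline at (647,140) in the top half. The wooden board is unmoved and the hood sits at about 1.48 rad. Next, push the hood along its arc.

```bash
python3 - <<'E'
from h import *
q=quat(SA); r=.115
def tgt(th,dz=0): return place(SX,SY,SA,[[0,.066-r*np.cos(th)+.010*np.sin(th)+.011,.174+r*np.sin(th)+.010*np.cos(th)+.022+dz]])[0]
a=tgt(1.75); env.move_ptp([a[0],a[1],.43],q); env.movel(a,v=.2); env.dwell(.2); F0=st("behind")["force"]
bad=False
for i,th in enumerate(np.arange(1.70,-.001,-.05)):
    env.movel(tgt(th),v=.06); e=env.sense(); f=e["force"]-F0
    if i%3==0: print(round(th,2),f.round(1),round(e["t"],2))
    if np.linalg.norm(f)>18: bad=True; print("stop",th,f); break
k=0
while not bad and k<8:
    k+=1; env.movel(tgt(0,-.001*k),v=.02); e=env.sense(); f=e["force"]-F0; print(k,e["tcp_pos"].round(4),f.round(1),round(e["t"],2))
    if f[2]>9: break
E
```

```text
behind 25.19 tcp [0.4865 0.2841 0.309 ] F [ 0.8  0.1 -0.4] w -0.0001 gf 0.0
1.7 [-0.7  0.3  0.6] 25.44
1.55 [-0.6  0.4 -0.7] 26.19
1.4 [-1.3  0.4  0.2] 26.94
1.25 [-1.   0.2  0.4] 27.69
1.1 [-1.1 -0.3  0.1] 28.44
0.95 [-1.2 -0.5 -0.1] 29.19
0.8 [-0.1 -0.4 -0.2] 29.94
0.65 [-0.5 -0.4  1.2] 30.69
0.5 [-1.7  0.1  0.6] 31.44
0.35 [-1.4  0.6  0.2] 32.19
0.2 [-1.5  0.4  0.6] 32.94
0.05 [-0.6 -0.6  0.4] 33.69
1 [0.5101 0.1406 0.206 ] [-1.7  0.3  5.9] 34.19
2 [0.5101 0.1406 0.206 ] [-4.  -1.1 10.8] 34.44
```

Firm contact at exactly the shut height. I back off and look.

```bash
python3 - <<'E'
from h import *
p=env.sense()["tcp_pos"]
env.movel([p[0],p[1],.24],v=.08); env.movel([p[0],p[1],.40],v=.25)
env.move_ptp([.25,-.30,.40],quat(SA-.9)); env.dwell(.3); st()
T={n:eyes.grab_frame(n) for n in ("side","top")}
for n in T:
    for k in ("board","hood_edge","teacup","spice_tin"):
        print(n,k,[(np.round(d["xyz"],4).tolist(),round(d["confidence"],2)) for d in eyes.spot_point(k,T[n])])
segs=[(place(SX,SY,SA,[(x,y,.184) for x,y in((-.1,.066),(-.1,-.064),(.1,-.064),(.1,.066))]),(255,80,0))]
cv2.imwrite("pics/shut.png",np.hstack([crop(T["side"],segs,(287,170)),crop(T["top"],segs,(275,210))]))
E
```

```text
37.99 tcp [ 0.2504 -0.2998  0.3999] F [ 0.1 -0.3  0.4] w -0.0005 gf 0.0
side board [([0.5914, -0.3864, 0.0613], 0.9), ([0.4896, 0.2402, 0.1754], 0.69), ([0.5064, 0.1521, 0.0827], 0.64)]
side hood_edge [([0.4535, 0.3769, 0.1854], 0.93), ([0.5165, 0.1176, 0.1804], 0.6)]
side teacup []
side spice_tin [([0.6654, -0.0223, 0.0054], 0.84)]
top board [([0.5884, -0.3899, 0.0586], 0.7)]
top hood_edge [([0.5144, 0.1176, 0.1868], 0.71), ([0.4536, 0.3723, 0.1855], 0.69)]
top teacup [([0.4502, -0.0242, 0.0025], 0.84)]
top spice_tin []
```

View pics/shut.png

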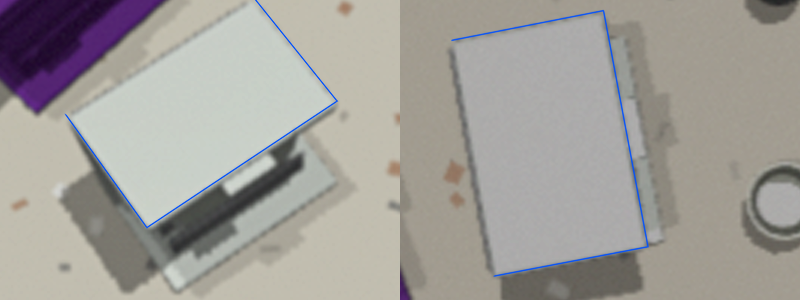

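The hood's outline matches the shut model in both views: front edge (147,227)–(337,100) in the side crop, (604,11)–(648,246) in the top crop. The board, cup and tin are in place.

```bash
python3 -c "
from cell import env
print(env.hand_in())"
```

```text
the job is handed in; nothing more can be done
None
```

The round board rests on the bottom of the narrow slot, the hood is fully shut, the cup, tin and wooden board were left alone, and the job was handed in at about 38 s; no result came back from the judging.

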